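Shim a dish plate level with a wedge

ROBOT

A 6-joint arm with a two-finger parallel gripper is mounted at the origin on a cart in front of the work surface, level with it; the furniture and walls round the work are solid. World frame = base frame: x ahead of the robot, y to its left, z up, the work surface at z = 0. Lengths are in m, angles in rad, forces in N, time in s.
With the tool pointing down it reaches from about 0.3 to 0.775 m from the base axis. Payload 14.6 kg.
Tool frame: the origin (TCP) lies at the very end of the fingers, on their centre line; the grasp point (between the pads) lies 19 mm behind it; z points along the fingers, y is the line along which they close (so a half turn about z gives the same grasp; the last joint's range is limited). The gripper opens to 94 mm and grips with 3 to 60 N. Pads are 16 mm wide; open, the fingers measure 119 mm over their backs; the gripper's body (75 mm by 177 mm) begins 78 mm behind the grasp point.
Start: joints at [1.175, 0.3, 1.521, -0, 1.321, -0.067], TCP at [0.178, 0.521, 0.205] pointing down, gripper open.
Joint ranges: [-3.03, 3.03], [-0.79, 2.21], [0.23, 2.52], [-1.04, 4.18], [0, 3.07], [-2.55, 2.55]. Speed limits (rad/s): [2.22, 2.22, 2.57, 3.14, 3.14, 3.14].

INTERFACE

Orientations are given as [roll, pitch, yaw] about the fixed x, y, z axes, in that order (R = Rz(yaw) Ry(pitch) Rx(roll)).
In Python, from station import * gives the robot as it stands.
- The arm moves only by the tool jog_arm, never from a script. Its argument "rows" is a list of rows, each a list of 3 entries, a list of its own where there are three numbers: the shift along the tool's x, y, z in m, then the turn about the tool's z in degrees, then the finger opening in m, from 0 to 0.094. A call has 1 to 12 rows; each row shifts and turns the commanded pose from where the row before left it, along the tool's axes as they then stand; what a row does not reach is not made up. A row lasts 1/12 s, in which the tool goes at most 41.7 mm and 7.16 degrees, less where a joint would pass 70% of its speed; a pose out of reach is approached as far as the arm can. A call is refused whole if a number of a shift passes 0.0417 or a number of a turn 7.16, either way. A call with a gripper value outside its range is refused whole. The fingers move at their own pace and stop on an object; "squeeze" is the grip in N (left out, the last holds). Time passes only in rows, so rows that do not move let the fingers close. It gives the time, the measured TCP pose, the force, the opening and the grip force at its end, in the units of the state.
- get_obs(): the state, without advancing time (a new reading comes with each control period).
- camera(name): name is "scene" or "top" or "wrist"; returns a dict with "image" (420x560x3 uint8, red, green, blue), "range_z" (420x560 float32, m along the optical axis (not along the pixel's ray), 0 where there is no reading), "K" (3x3 intrinsics, pixels), "k1" (the pictures are not rectified: a ray, as slopes to the right and down, at radius r is drawn at 1 + k1 r^2 times it, then the intrinsics apply), "world_from_camera" (4x4, takes a point from camera to world coordinates); the wrist camera has in their place "T_tool_cam" (4x4, takes a point from camera to tool coordinates, whose origin is the TCP and whose axes are the flange's). Camera axes: x right, y up, looking along -z (the intrinsics and any distortion apply to the point x, -y, -z); pixel columns grow to the right and rows downward; lengths in m; the calibration is good to about 2 mm. A picture is of the moment at which its call begins: read the wrist's pose just before it.
- hand_in(): hands the job in; it is judged then, once.
Trained networks look in a picture, given as the dict that the camera call returned (one of the last four; its "shot" number tells which), for a name from the list of things; names that differ only in an ending like _2 or _b are one class to them, and where a whole thing is asked for, a point or a joint stands for the part that bears it (a point fixed in the world has none). Each returns a list of dicts, best first, with "p" (0 to 1); they miss things now and then, are a little off and sometimes report something else, mostly with a low value. They report only what shows in the picture. A call takes as long as a camera call. They do not tell look-alikes from the thing itself.
- search_frame(label, picture): "at" ([column, row] as shares, 0 to 1, of the picture: columns of its width, rows of its height, amid what is visible of it).
- spot_point(label, picture): "at" ([column, row] as shares, 0 to 1, of the picture: columns of its width, rows of its height: a listed point, or the origin of a listed thing).
The state is a dict: "time_s": time; "qpos": joint angles; "joint_vel": joint speeds; "tau": joint torques, N m; "ee_pos": TCP position; "eef_rot": TCP orientation; "force": force on the tool from outside, world axes, zero at the start; "moment": the same for the moment, N m; "grip_width": finger opening in m; "grip_force": force on a finger pad.
Only numpy, scipy, OpenCV 4.12 (cv2) and the standard library are available. Lean on these libraries where they do the work, as an engineer would, in place of code of your own. Each camera call takes 0.05 s, during which the arm holds its last target. There are 200 camera calls.

TASK

The dish plate on the bench stands low on its foot at one corner. Start the thin end of the wedge into the channel under that foot, then push it in gently, watching the ball level on the plate, until its ball rests between the two black lines; never jam the wedge or press on the plate or its frame. Leave the wedge lying flat under the foot carrying the plate, let go, and do not disturb the other things on the bench.

Things in the scene. Friction and masses are not known exactly. Their poses are not given: they have to be found in the camera images.
- wedge: loose black plastic wedge, 160 mm long, 26 wide, 0.12 to 0.2 kg, with an upright ribbed grip at its thick end. Origin on its flat underside below the grip's centre; x points to its thin end, z up. Thin end at x = 140 mm, 2 mm thick; the top rises evenly to 22 mm at x = 30 mm, then is level to the square, upright heel face (22 mm high) at x = -20 mm, against which it can be pushed
- wedge_grip (a point): centre of the wedge's grip, 40 mm above the underside; the grip is 22 mm long (wedge x), 20 mm wide (wedge y) and spans 22 to 59 mm above the underside; take it from above across its width
- wedge_tip (a point): middle of the wedge's thin end, at its underside
- base: dark steel frame fixed to the bench, carrying the plate. Origin on the bench straight under the foot at the plate's low corner; x = the way the wedge goes in, y = to the pivot side, z up. The plate (182 x 207 x 8 mm aluminium) covers x -17 to 165, y -22 to 185 mm and turns on bearings at y = 170 mm; level, its underside is 25 to 35 mm up; all on it stays below 70 mm
- foot_spot (a point): bench top under the foot (= the frame's origin). The foot is a ball of 10 mm radius pressing with 4 to 6 N. With the plate level its lowest point is 10 to 19.5 mm above the bench (bearings are on screws: not known better); at the start 7 mm lower. A keeper stops it 3.4 mm above level; driven on, the wedge jams hard. 4 to 12 N of level push slides the wedge in (more if it is pressed down); it stays where it is left
- mouth (a point): entry of the channel on the bench top, on its centre line, 15 mm before the foot; axes as the frame. Two guide cheeks 12 mm high, 32 mm apart inside, run along x from here for 165 mm; before the mouth they flare outwards over 23 mm to about 43 mm apart. A low bar closes the far end
- ball (a joint): position (m) of the dark steel ball, 13 mm across, in the ball level on the plate (its vial lies along the frame's y): 0 = centred between the two black lines, positive = towards the low corner's side (foot too low, push on), negative = too far. It sits at the end of its travel, 27 mm, while the plate is over 2 degrees off; inside that 1 mm means about 1.25 mm of wedge travel. It settles in 1.2 s
- tape_roll: roll of beige tape lying flat, 104 mm across, 25 mm high, loose bystander; origin under its centre
- lab_timer: small white timer at the front edge of the bench, 87 x 86 x 19 mm, loose bystander; origin under its centre
- cap_red: red screw cap, 58 mm across, 18 mm high, loose bystander; origin under its centre
Things that resemble listed ones, but are neither listed nor needed, are in the scene too. Of the things that look like the wedge, the largest one is meant.

How it is judged:
On the way, in this order (a step that is already met when the one before it is completed fails the run):
1. the wedge's thin end is started into the channel, on the bench, while the plate is still low (x of wedge_tip in the frame of mouth above 0.002 m and y of wedge_tip in the frame of mouth between -0.01 and 0.01 m and height (world z) of wedge_tip below 0.005 m and value of joint ball above 0.022 m), for 0.1 s.
2. the wedge under the foot carries the plate and the ball is between the lines (value of joint ball between -0.004 and 0.004 m and contact force between wedge and base above 1.5 N), for 0.2 s.
At the end, for the whole second after the job is handed in: the ball rests within 4 mm of the middle (between the two lines), the wedge lies flat (within 0.06 rad) and still in the channel with its thin end 30 to 140 mm past the foot and within 12 mm of the centre line, and carries the foot with more than 1.5 N (all of step 2 and x of wedge_tip in the frame of base between 0.03 and 0.14 m and y of wedge_tip in the frame of base between -0.012 and 0.012 m and angle between wedge's own z axis and vertical below 0.06 rad and linear speed of wedge below 0.005 m/s); the robot touches nothing.
It fails at once if the wedge is jammed or driven against the plate or frame with more than 20 N (contact force between wedge and base above 20 N).
It fails at once if the robot presses on the plate or frame with more than 4 N (contact force between the arm and base above 4 N).
It fails at once if the gripper presses on the plate or frame with more than 4 N (contact force between the fingers and base above 4 N).
It fails at once if a bystander is moved by more than 20 mm (distance of any of tape_roll, lab_timer, cap_red from where it was at the start of the episode above 0.02 m).
It also fails if it takes over 67 s, if anything falls off the work surface, if the arm or the gripper's body presses on something with over 40 N, if the wrist force passes 120 N, or if a joint passes its speed limit or range.

## Working session

There is one attempt and no reset: what is moved stays moved. The work goes in short steps, Python scripts to look and compute and a tool call to move; the robot and the scene stay as the last step left them, time stands still between calls to the robot, and variables do not carry over. Pictures are saved under pics/ and viewed, at most 10 in all, crops included, and the job is handed in when it is done.

Besides the shell and the picture viewer there is one more tool, called after "Call:" as name([rows], argument=value, ...), one row to a line, values as JSON. jog_arm: Moves the arm, as the interface text tells. Its arguments: {"type":"object","properties":{"rows":{"type":"array","items":{"type":"array"}},"squeeze":{"type":"number"}},"required":["rows"]}

```bash
mkdir -p pics
cat > h.py <<'E'
from station import *
import numpy as np, cv2
from scipy.spatial.transform import Rotation as R
def W(c,obs=None):
    if 'world_from_camera' in c: return np.array(c['world_from_camera'])
    T=np.eye(4);T[:3,:3]=R.from_euler('xyz',obs['eef_rot']).as_matrix();T[:3,3]=obs['ee_pos'];return T@np.array(c['T_tool_cam'])
def ray(c,uv):
    K=np.array(c['K']);d=cv2.undistortPoints(np.array([[uv]],float),K,np.array([c['k1'],0,0,0,0.]))[0,0]
    return np.array([d[0],-d[1],-1.])
def onz(c,uv,z,obs=None):
    T=W(c,obs);r=T[:3,:3]@ray(c,uv);o=T[:3,3];return o+r*(z-o[2])/r[2]
def dep(c,uv,obs=None):
    d=np.array(c['range_z'])[int(uv[1]),int(uv[0])];T=W(c,obs);return T[:3,:3]@(ray(c,uv)*d)+T[:3,3]
def px(at): return np.array(at)*[560,420]
def save(c,n): cv2.imwrite('pics/'+n,cv2.cvtColor(c['image'],cv2.COLOR_RGB2BGR))
np.set_printoptions(precision=4,suppress=True)
E
python3 - <<'E'
from h import *
o=get_obs();print(o['ee_pos'],o['eef_rot'],o['time_s'])
ims=[]
for n in ['scene','top','wrist']:
    c=camera(n);save(c,n+'0.png');print(n,c['k1'],W(c,o)[:3,3])
    for l in ['wedge_grip','wedge_tip','wedge','foot_spot','mouth','ball','tape_roll','lab_timer','cap_red']:
        for f in (spot_point,search_frame):
            try:
              for d in f(l,c)[:3]:
                u=px(d['at']); print(l,f.__name__,round(d['p'],2),u.round(1),'z0',onz(c,u,0,o),'d',dep(c,u,o))
            except Exception as e: print(l,f.__name__,str(e)[:60])
E
```

```text
[0.1775 0.5203 0.2049] [-3.1404 -0.0001  2.8128] 0.0
scene -0.007246726195334423 [-0.2057 -0.594   1.0141]
wedge_grip call 0.87 [278.7 281.1] z0 [ 0.3476 -0.1441  0.    ] d [ 0.3231 -0.164   0.0449]
wedge_grip call 0.84 [420.5 270. ] z0 [ 0.6091 -0.4049  0.    ] d [ 0.5796 -0.4118  0.0367]
wedge_grip call 0.96 [293.4 287.8] z0 [ 0.3555 -0.1853  0.    ] d [ 0.3502 -0.1891  0.0095]
wedge_grip call 0.73 [363.9 264.7] z0 [ 0.5299 -0.2825  0.    ] d [ 0.4876 -0.3004  0.0583]
wedge_tip call 0.91 [320.1 295.9] z0 [ 0.3789 -0.2511  0.    ] d [ 0.3793 -0.2508 -0.0007]
wedge_tip call 0.71 [409.4 310.8] z0 [ 0.4824 -0.4425  0.    ] d [ 0.4824 -0.4425 -0.    ]
wedge_tip call 0.7 [379.2 242.1] z0 [ 0.6217 -0.2731  0.    ] d [ 0.6193 -0.274   0.0029]
wedge_tip call 0.94 [290.7 290.3] z0 [ 0.3453 -0.1848  0.    ] d [ 0.3395 -0.1891  0.0106]
wedge_tip call 0.78 [413.7 289.8] z0 [ 0.5432 -0.4211  0.    ] d [ 0.5357 -0.4228  0.0101]
wedge_tip call 0.61 [366. 264.] z0 [ 0.5353 -0.2856  0.    ] d [ 0.4922 -0.3036  0.059 ]
wedge call 0.96 [359.4 277.1] z0 [ 0.489  -0.2951  0.    ] d [ 0.4741 -0.3015  0.0
[... 3954 characters left out ...]
 [ 0.3676 -0.3637  0.    ] d [ 0.367  -0.3605  0.0132]
lab_timer call 0.89 [389.1 255.5] z0 [ 0.3594 -0.3651  0.    ] d [ 0.3589 -0.3623  0.0115]
lab_timer call 0.72 [299.1 162.6] z0 [ 0.6606 -0.0816  0.    ] d [ 0.6526 -0.0808  0.0296]
lab_timer call 0.82 [389.6 255.3] z0 [ 0.3599 -0.3667  0.    ] d [ 0.3595 -0.3639  0.0115]
cap_red call 0.65 [169.9 171.8] z0 [0.6313 0.3435 0.    ] d [0.6299 0.3418 0.0056]
cap_red call 0.58 [166.1 171.3] z0 [ 0.6329  0.3565 -0.    ] d [0.6315 0.3547 0.0057]
wrist 0.02086067826406413 [0.1    0.5457 0.3844]
ball call it knows: base, cap_red, foot_spot, lab_timer, mouth, tape_r
tape_roll call 0.6 [189.  406.4] z0 [0.4317 0.3016 0.    ] d [0.4106 0.3172 0.0245]
```

Run:
```python
import cv2
a=cv2.imread('pics/scene0.png')[120:350,160:460];b=cv2.imread('pics/top0.png')[100:300,150:450]
cv2.imwrite('pics/a.png',cv2.resize(a,None,fx=2.6,fy=2.6,interpolation=cv2.INTER_CUBIC));cv2.imwrite('pics/b.png',cv2.resize(b,None,fx=2.6,fy=2.6,interpolation=cv2.INTER_CUBIC))
```

```text
(no output)
```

View pics/a.png

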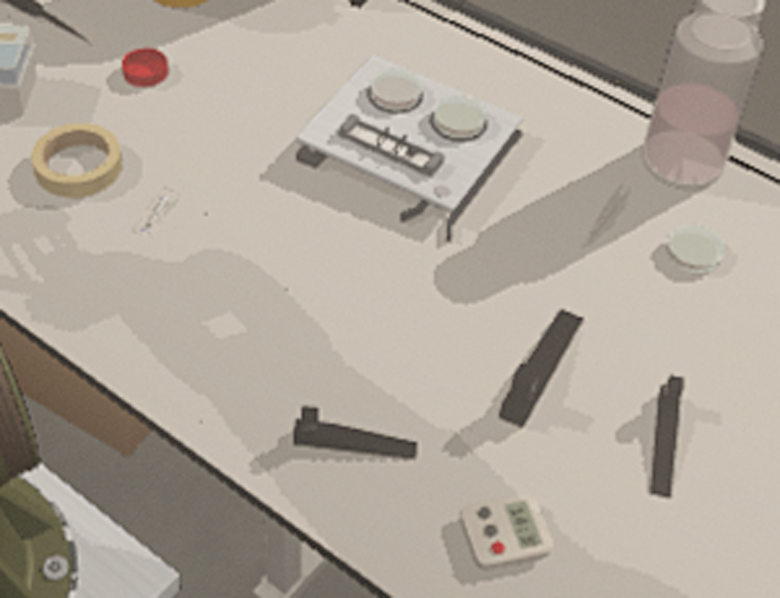

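View pics/b.png

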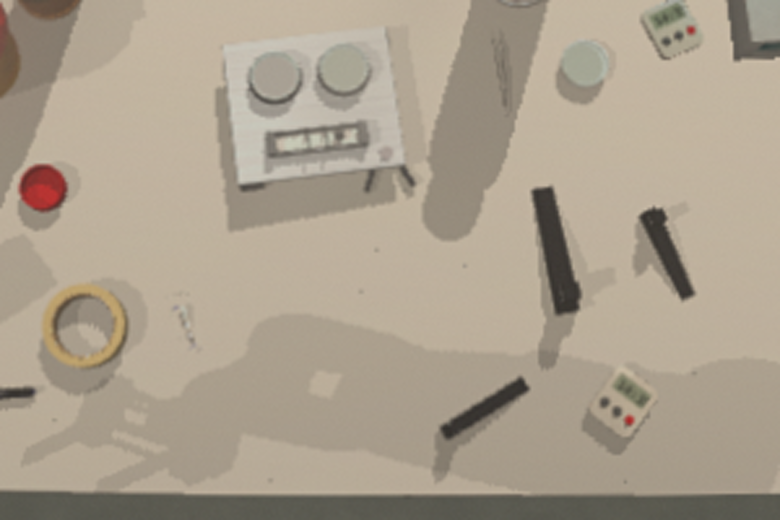

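The scene shows three wedges. The middle one is the largest: grip near crop (567,298), thin end at (542,188) in the top picture. The plate's low corner with the flared cheeks is at top crop (368–412,188), with the channel running away from the robot.

Run:
```python
from h import *
c=camera('top');im=c['image'];T=W(c)
hsv=cv2.cvtColor(im,cv2.COLOR_RGB2GRAY)
# wedge mask
m=(hsv<75).astype(np.uint8);n,l,s,ce=cv2.connectedComponentsWithStats(m)
for i in range(1,n):
    x,y,w,h,a=s[i]
    if 340<ce[i][0]<390 and 165<ce[i][1]<225 and a>30:
        r=cv2.minAreaRect(np.argwhere(l==i)[:,::-1].astype(np.float32));b=cv2.boxPoints(r);print(a,ce[i],b.tolist())
        for u in b: print(onz(c,u,0.01))
# plate: points by depth height
g=np.array(c['range_z']);H=np.zeros(g.shape);P=np.zeros(g.shape+(3,))
for v in range(95,190):
    for u in range(220,320): P[v,u]=dep(c,(u,v))
mm=((P[...,2]>.018)&(P[...,2]<.05)).astype(np.uint8);n,l,s,ce=cv2.connectedComponentsWithStats(mm)
i=1+np.argmax(s[1:,4]);q=P[l==i]
r=cv2.minAreaRect(q[:,:2].astype(np.float32));print('plate',r,cv2.boxPoints(r),s[i],'z',np.percentile(q[:,2],[5,50,95]))
A=np.c_[q[:,:2],np.ones(len(q))];print('plane',np.linalg.lstsq(A,q[:,2],rcond=None)[0])
w=np.array(camera('wrist')['T_tool_cam']);print(w,c['K'][0][0],camera('wrist')['K'])
```

```text
392 [363.4694 197.2806] [[354.2692565917969, 173.34616088867188], [364.0769348144531, 171.38461303710938], [373.4615173339844, 218.30767822265625], [363.6538391113281, 220.26922607421875]]
[ 0.6224 -0.2589  0.01  ]
[ 0.6289 -0.2908  0.01  ]
[ 0.4765 -0.3164  0.01  ]
[ 0.4702 -0.285   0.01  ]
plate ((0.7284241914749146, 0.01285584270954132), (0.18484801054000854, 0.20407241582870483), 7.458881855010986) [[ 0.6235  0.102 ]
 [ 0.65   -0.1003]
 [ 0.8333 -0.0763]
 [ 0.8068  0.126 ]] [ 236  110   70   62 3051] z [0.0292 0.0361 0.0475]
plane [0.0014 0.0309 0.0353]
[[ 0.0006  0.9619  0.2732  0.0815]
 [ 1.     -0.0005 -0.0003 -0.0012]
 [-0.0002  0.2732 -0.9619 -0.1795]
 [ 0.      0.      0.      1.    ]] 414.45916985285896 [[346.7784   0.     279.6783]
 [  0.     346.7784 206.578 ]
 [  0.       0.       1.    ]]
```

Call:
jog_arm([
  [[0,0,0],7,0.094],
  [[0,0,0],7,0.094],
  [[0,0,0],7,0.094],
  [[0,0,0],7,0.094],
  [[0,0,0],7,0.094],
  [[0,0,0],7,0.094],
  [[0,0,0],7,0.094],
  [[0,0,0],7,0.094],
  [[0,0,0],7,0.094],
  [[0,0,0],7,0.094],
  [[0,0,0],7,0.094],
  [[0,0,0],7,0.094],
])

```text
time_s: 3.85
ee_pos: [0.1776, 0.5205, 0.2055]
eef_rot: [-3.142, -0.0, 1.341]
force: [-0.1, -0.8, 0.6]
grip_width: 0.0939
grip_force: 0.0
```

Call:
jog_arm([
  [[-0.0305,0.0198,0],0,0.094],
  [[-0.0305,0.0198,0],0,0.094],
  [[-0.0305,0.0198,0],0,0.094],
  [[-0.0305,0.0198,0],0,0.094],
  [[-0.0305,0.0198,0],0,0.094],
  [[-0.0305,0.0198,0],0,0.094],
  [[-0.0305,0.0198,0],0,0.094],
  [[-0.0305,0.0198,0],0,0.094],
  [[-0.0305,0.0198,0],0,0.094],
  [[-0.0305,0.0198,0],0,0.094],
  [[-0.0305,0.0198,0],0,0.094],
  [[-0.0305,0.0198,0],0,0.094],
])

```text
time_s: 4.85
ee_pos: [0.3281, 0.1092, 0.2058]
eef_rot: [3.141, -0.0, 1.347]
force: [0.4, 0.4, -0.6]
grip_width: 0.0939
grip_force: 0.0
```

Call:
jog_arm([
  [[-0.0305,0.0198,0],0,0.094],
  [[-0.0305,0.0198,0],0,0.094],
  [[-0.0305,0.0198,0],0,0.094],
  [[-0.0305,0.0198,0],0,0.094],
  [[-0.0305,0.0198,0],0,0.094],
  [[-0.0305,0.0198,0],0,0.094],
  [[-0.0305,0.0198,0],0,0.094],
  [[-0.0305,0.0198,0],0,0.094],
  [[-0.0305,0.0198,0],0,0.094],
  [[-0.0305,0.0198,0],0,0.094],
  [[-0.0305,0.0198,0],0,0.094],
  [[-0.0305,0.0198,0],0,0.094],
])

```text
time_s: 5.85
ee_pos: [0.4785, -0.3007, 0.2054]
eef_rot: [3.141, 0.0, 1.346]
force: [0.4, 0.6, 0.9]
grip_width: 0.094
grip_force: 0.0
```

Call:
jog_arm([
  [[0,0,0.003],6.7,0.094],
  [[0,0,0.003],6.7,0.094],
  [[0,0,0.003],6.7,0.094],
  [[0,0,0.003],6.7,0.094],
  [[0,0,0.003],6.7,0.094],
  [[0,0,0.003],6.7,0.094],
  [[0,0,0.003],6.7,0.094],
  [[0,0,0.003],6.7,0.094],
  [[0,0,0.003],6.7,0.094],
  [[0,0,0.003],6.7,0.094],
  [[0,0,0],0,0.094],
  [[0,0,0],0,0.094],
])

```text
time_s: 6.85
ee_pos: [0.4782, -0.2987, 0.1754]
eef_rot: [-3.141, 0.0, 0.181]
force: [-0.1, -0.0, -0.3]
grip_width: 0.0938
grip_force: 0.0
```

```bash
cat > w.py <<'E'
from h import *
import sys
o=get_obs();print(o['time_s'],o['ee_pos'],o['eef_rot'],o['qpos'],o['force'])
c=camera('wrist');save(c,sys.argv[1])
for l,z in [('wedge_grip',.04),('wedge_tip',0),('wedge',0),('foot_spot',0),('mouth',0)]:
    for d in spot_point(l,c)[:3]:
        u=px(d['at']);print(l,round(d['p'],2),u.round(1),'z',z,onz(c,u,z,o),'d',dep(c,u,o))
E
python3 w.py w1.png
```

```text
6.85 [ 0.4782 -0.2987  0.1754] [-3.1414  0.0002  0.181 ] [-0.6233  0.3562  1.518   0.      1.2677  0.7664] [-0.0957 -0.0238 -0.3393]
wedge_grip 0.98 [125.9 301.4] z 0.04 [ 0.3394 -0.1651  0.04  ] d [ 0.4751 -0.2406  0.2385]
wedge_grip 0.81 [278.7 183.8] z 0.04 [ 0.4879 -0.2961  0.04  ] d [ 0.4922 -0.2954  0.0602]
wedge_grip 0.74 [419.5 101.6] z 0.04 [ 0.5812 -0.4029  0.04  ] d [ 0.5808 -0.4013  0.0442]
wedge_tip 0.95 [219.8 257.9] z 0 [ 0.385  -0.2483  0.    ] d [ 0.3853 -0.2484  0.0006]
wedge_tip 0.75 [424.6 200.9] z 0 [ 0.489  -0.4523  0.    ] d [ 0.4894 -0.4513  0.0022]
wedge_tip 0.7 [281.   22.9] z 0 [ 0.6283 -0.2725  0.    ] d [ 0.6281 -0.2725  0.0007]
wedge 0.88 [280.1 174.5] z 0 [ 0.4893 -0.2972  0.    ] d [ 0.4999 -0.2952  0.0575]
wedge 0.82 [413.9  98. ] z 0 [ 0.5868 -0.4115  0.    ] d [ 0.5838 -0.3998  0.0329]
```

View pics/w1.png

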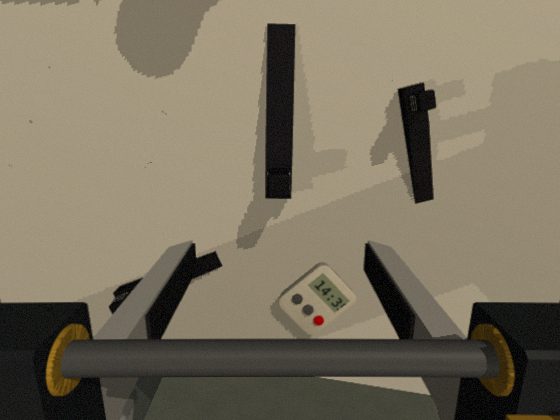

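Picture: the wedge runs from its thin end (281,23) to the grip (279,184), 141 mm measured, as it should be. The fingers are centred around column 280, so descend and grip.

Call:
jog_arm([
  [[0.0108,0,0.02],0.4,0.06],
  [[0,0,0.025],0,0.06],
  [[0,0,0.025],0,0.06],
  [[0,0,0.025],0,0.06],
  [[0,0,0.025],0,0.06],
  [[0,0,0.015],0,0.06],
  [[0,0,0.01],0,0.06],
  [[0,0,0.004],0,0.06],
  [[0,0,0],0,0.06],
  [[0,0,0],0,0.06],
])

```text
time_s: 7.98
ee_pos: [0.4893, -0.2972, 0.0274]
eef_rot: [3.141, -0.001, 0.171]
force: [-0.1, -0.3, -0.3]
grip_width: 0.0599
grip_force: 0.0
```

Call:
jog_arm([
  [[0,0,0],0,0.01],
  [[0,0,0],0,0.01],
  [[0,0,0],0,0.01],
  [[0,0,0],0,0.01],
  [[0,0,0],0,0.01],
  [[0,0,0],0,0.01],
  [[0,0,0],0,0.01],
  [[0,0,0],0,0.01],
  [[0,0,0],0,0.01],
  [[0,0,0],0,0.01],
], squeeze=25)

```text
time_s: 8.82
ee_pos: [0.4889, -0.2968, 0.0265]
eef_rot: [-3.141, 0.0, 0.17]
force: [-1.9, 1.0, 1.9]
grip_width: 0.0197
grip_force: 25.0
```

Call:
jog_arm([
  [[0,0,-0.01],0,0.01],
  [[0,0,-0.024],0,0.01],
  [[0,0,-0.03],0,0.01],
  [[0,0,-0.03],0,0.01],
  [[0.02,-0.0233,0],0,0.01],
  [[0.02,-0.0233,0],0,0.01],
  [[0.02,-0.0233,0],0,0.01],
  [[0.02,-0.0233,0],0,0.01],
  [[0.02,-0.0233,0],0,0.01],
  [[0,0,0],2.3,0.01],
  [[0,0,0],0,0.01],
  [[0,0,0],0,0.01],
])

```text
time_s: 9.82
ee_pos: [0.5675, -0.1652, 0.1207]
eef_rot: [3.141, 0.0, 0.131]
force: [0.0, 0.4, -1.3]
grip_width: 0.0198
grip_force: 25.0
```

```bash
python3 w.py w2.png
```

```text
9.8167 [ 0.5675 -0.1652  0.1207] [3.1415 0.0002 0.1315] [-0.3451  0.4691  1.4923 -0.0002  1.1802  1.0943] [ 0.0071  0.4397 -1.2987]
wedge_grip 0.86 [282.4 263.1] z 0.04 [ 0.5238 -0.1735  0.04  ] d [ 0.5764 -0.1655  0.1534]
wedge 0.84 [244.  408.7] z 0 [ 0.3318 -0.1582  0.    ] d [ 0.3409 -0.1581  0.0087]
wedge 0.73 [279.  233.8] z 0 [ 0.5339 -0.1692  0.    ] d [ 0.5787 -0.1636  0.1216]
foot_spot 0.82 [189.8  73.9] z 0 [ 0.6608 -0.0797  0.    ] d [ 0.6591 -0.0878  0.0321]
mouth 0.64 [187.5  91. ] z 0 [ 0.6475 -0.0786  0.    ] d [ 0.6472 -0.086   0.0292]
```

View pics/w2.png

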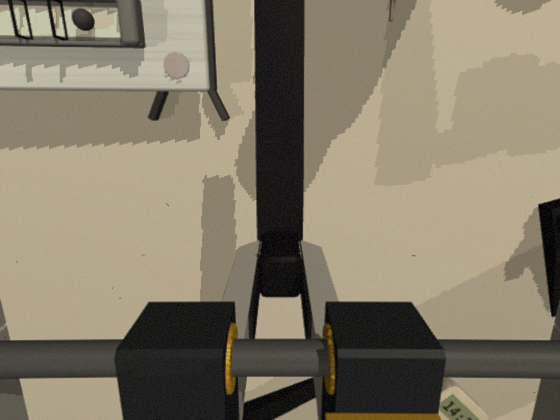

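The picture shows the flared cheek ends at (154,118) and (224,118), the plate's front edge at row 90 with its right edge at column 212, and the ball at (83,19), to the right of the lines at columns 18 and 57 (end of its travel).

Run:
```python
from h import *
o=get_obs();c=camera('wrist')
f=lambda u,z:onz(c,u,z,o)
a,b=f((153.5,119),.006),f((224.5,119),.006);print('flare ends',a,b,np.linalg.norm(a-b),'mid',(a+b)/2)
e1,e2=f((20,90.5),.034),f((200,90.5),.03);print('edge',e1,e2,'yaw',np.arctan2(e2[0]-e1[0],e1[1]-e2[1]))
for u in [(20,85),(200,85),(208,60),(205,40)]: print('d',dep(c,u,o))
print('corner',f((212.5,90.5),.03))
for u in [(279,20),(279,100)]: print('wedge',dep(c,u,o))
g=c['image'].astype(int).sum(2)
for r in (20,60,100,150,200):
    x=np.where(g[r,230:330]<160)[0]+230;print(r,x.min(),x.max(), (x.min()+x.max())/2)
```

```text
flare ends [ 0.6221 -0.0545  0.006 ] [ 0.6298 -0.112   0.006 ] 0.05810149481718783 mid [ 0.6259 -0.0832  0.006 ]
edge [0.6312 0.0309 0.034 ] [ 0.6489 -0.096   0.03  ] yaw 0.13792329185388327
d [0.6351 0.0295 0.0356]
d [ 0.6526 -0.096   0.0312]
d [ 0.6721 -0.0966  0.0117]
d [ 0.6832 -0.0973  0.0295]
corner [ 0.6501 -0.1051  0.03  ]
wedge [ 0.6876 -0.1498  0.0997]
wedge [ 0.6483 -0.155   0.1076]
20 255 303 279.0
60 256 303 279.5
100 256 303 279.5
150 256 303 279.5
200 257 302 279.5
```

Call:
jog_arm([
  [[-0.0311,0,0],0,0.01],
  [[-0.0311,0,0],0,0.01],
  [[-0.0311,0,0],0,0.01],
  [[0,-0.0245,0.01],0,0.01],
  [[0,-0.0245,0.02],0,0.01],
  [[0,-0.0244,0.02],-0.15,0.01],
  [[0,0,0.02],0,0.01],
  [[0,0,0.014],0,0.01],
  [[0,0,0.006],0,0.01],
  [[0,0,0],0,0.01],
  [[0,0,0],0,0.01],
  [[0,0,0],0,0.01],
])

```text
time_s: 11.17
ee_pos: [0.4662, -0.1049, 0.0314]
eef_rot: [3.141, -0.001, 0.132]
force: [-0.1, 1.0, -2.0]
grip_width: 0.0201
grip_force: 25.0
```

```bash
cat > t.py <<'E'
from h import *
o=get_obs();print(o['time_s'],o['ee_pos'],o['eef_rot'],o['force'])
X=np.array([.991,.1336]);Y=np.array([-.1336,.991])
d=np.array(o['ee_pos'][:2])-[.6488,-.080];print('tip in mouth',d@X+.14,d@Y+.14*np.sin(o['eef_rot'][2]-.134),'yawerr',o['eef_rot'][2]-.134)
E
python3 t.py
```

```text
11.1667 [ 0.4662 -0.1049  0.0314] [ 3.1409 -0.0014  0.1325] [-0.1316  0.9658 -2.0397]
tip in mouth -0.04425590171332425 -0.0004511054339445163 yawerr -0.0015113977824819935
```

Call:
jog_arm([
  [[0,0,0.002],0,0.01],
  [[0,0,0.002],0,0.01],
  [[0,0,0],0,0.01],
  [[0,0,0],0,0.01],
])

```text
time_s: 11.5
ee_pos: [0.4657, -0.1045, 0.0265]
eef_rot: [3.142, -0.0, 0.133]
force: [0.4, 0.6, -1.0]
grip_width: 0.0197
grip_force: 25.0
```

Call:
jog_arm([
  [[0.006,0,0],0,0.01],
  [[0.008,0,0],0,0.01],
  [[0.008,0,0],0,0.01],
  [[0.006,0,0],0,0.01],
  [[0.003,0,0],0,0.01],
  [[0,0,0],0,0.01],
  [[0,0,0],0,0.01],
])

```text
time_s: 12.08
ee_pos: [0.4966, -0.1003, 0.0264]
eef_rot: [3.141, -0.0, 0.133]
force: [0.3, 0.2, -0.5]
grip_width: 0.02
grip_force: 25.0
```

```bash
python3 t.py
python3 - <<'E'
from h import *
o=get_obs();c=camera('wrist');save(c,'w3.png')
c=camera('scene')['image'][150:310,240:400];t=cv2.resize(c,None,fx=2.6,fy=2.6,interpolation=cv2.INTER_CUBIC)[:,:,::-1]
w=cv2.imread('pics/w3.png')[:416,150:540];cv2.imwrite('pics/m3.png',np.hstack([w,t]))
E
```

```text
12.0833 [ 0.4966 -0.1003  0.0264] [ 3.1415 -0.0003  0.1331] [ 0.2897  0.2209 -0.469 ]
tip in mouth -0.013514140556710907 0.00011889750280181074 yawerr -0.0009440854340810878
```

View pics/m3.png

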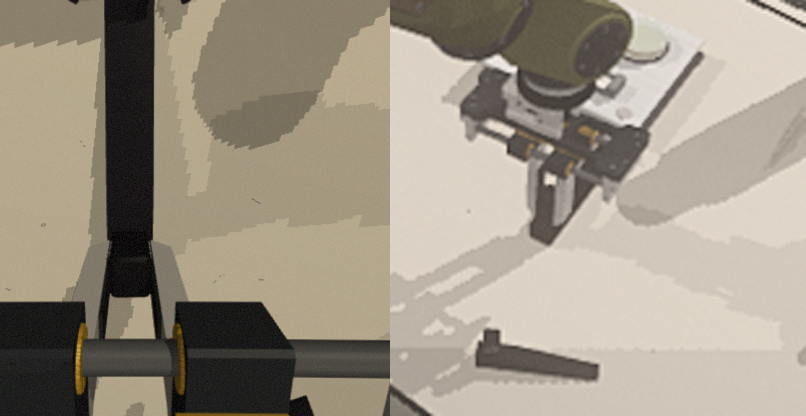

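The cheek ends show at crop (73,0) and (186,0), and the wedge's centre is at column 130, so it is centred. Start it in.

Call:
jog_arm([
  [[0.005,0,0],0,0.01],
  [[0.006,0,0],0,0.01],
  [[0.006,0,0],0,0.01],
  [[0.005,0,0],0,0.01],
  [[0.002,0,0],0,0.01],
  [[0,0,0],0,0.01],
  [[0,0,0],0,0.01],
  [[0,0,0],0,0.01],
])

```text
time_s: 12.85
ee_pos: [0.5202, -0.0971, 0.0265]
eef_rot: [3.142, -0.0, 0.133]
force: [1.3, -0.2, -1.4]
grip_width: 0.0198
grip_force: 25.0
```

```bash
python3 t.py
```

```text
12.85 [ 0.5202 -0.0971  0.0265] [ 3.1416 -0.0003  0.1328] [ 1.2991 -0.2447 -1.4104]
tip in mouth 0.010279907416847867 1.577772144393223e-05 yawerr -0.0012077555202544277
```

Call:
jog_arm([
  [[0,0,0],0,0.045],
  [[0,0,0],0,0.045],
  [[0,0,0],0,0.045],
  [[0,0,0],0,0.045],
  [[0,0,0],0,0.045],
  [[0,0,0],0,0.045],
])

```text
time_s: 13.35
ee_pos: [0.5202, -0.0972, 0.0265]
eef_rot: [3.142, -0.0, 0.133]
force: [0.3, -0.9, 0.2]
grip_width: 0.0451
grip_force: 0.0
```

Call:
jog_arm([
  [[0,0,0],0,0.01],
  [[0,0,0],0,0.01],
  [[0,0,0],0,0.01],
  [[0,0,0],0,0.01],
  [[0,0,0],0,0.01],
  [[0,0,0],0,0.01],
  [[0,0,0],0,0.01],
])

```text
time_s: 13.93
ee_pos: [0.5202, -0.0971, 0.0264]
eef_rot: [-3.142, 0.0, 0.133]
force: [0.1, 0.4, 0.0]
grip_width: 0.0194
grip_force: 25.0
```

Call:
jog_arm([
  [[0.001,0,0],0,0.01],
  [[0.002,0,0],0,0.01],
  [[0.002,0,0],0,0.01],
  [[0.002,0,0],0,0.01],
  [[0.002,0,0],0,0.01],
  [[0.002,0,0],0,0.01],
  [[0.001,0,0],0,0.01],
  [[0,0,0],0,0.01],
])

```text
time_s: 14.6
ee_pos: [0.5324, -0.0955, 0.0265]
eef_rot: [3.142, -0.0, 0.133]
force: [-0.2, 0.7, 1.2]
grip_width: 0.0196
grip_force: 25.0
```

Call:
jog_arm([
  [[0.001,0,0],0,0.01],
  [[0.002,0,0],0,0.01],
  [[0.002,0,0],0,0.01],
  [[0.002,0,0],0,0.01],
  [[0.002,0,0],0,0.01],
  [[0.002,0,0],0,0.01],
  [[0.001,0,0],0,0.01],
  [[0,0,0],0,0.01],
])

```text
time_s: 15.27
ee_pos: [0.5443, -0.0939, 0.0265]
eef_rot: [3.142, -0.0, 0.133]
force: [0.3, 1.4, 1.2]
grip_width: 0.0201
grip_force: 25.0
```

Call:
jog_arm([
  [[0.001,0,0],0,0.01],
  [[0.0015,0,0],0,0.01],
  [[0.0015,0,0],0,0.01],
  [[0.0015,0,0],0,0.01],
  [[0.0015,0,0],0,0.01],
  [[0.001,0,0],0,0.01],
  [[0,0,0],0,0.01],
])

```text
time_s: 15.85
ee_pos: [0.5522, -0.0929, 0.0264]
eef_rot: [3.142, -0.0, 0.133]
force: [0.5, 0.7, -0.2]
grip_width: 0.0198
grip_force: 25.0
```

Call:
jog_arm([
  [[0.001,0,0],0,0.01],
  [[0.0015,0,0],0,0.01],
  [[0.0015,0,0],0,0.01],
  [[0.0015,0,0],0,0.01],
  [[0.0015,0,0],0,0.01],
  [[0.001,0,0],0,0.01],
])

```text
time_s: 16.35
ee_pos: [0.56, -0.0918, 0.0265]
eef_rot: [3.142, 0.0, 0.133]
force: [-4.6, -0.9, 3.2]
grip_width: 0.0199
grip_force: 25.0
```

```bash
python3 t.py
python3 - <<'E'
from h import *
c=camera('wrist');save(c,'w4.png')
E
```

```text
16.35 [ 0.56   -0.0918  0.0265] [3.1416 0.     0.1329] [-4.5616 -0.9195  3.2053]
tip in mouth 0.05040661441773253 1.9211333237460266e-05 yawerr -0.0010869064274156015
```

View pics/w4.png

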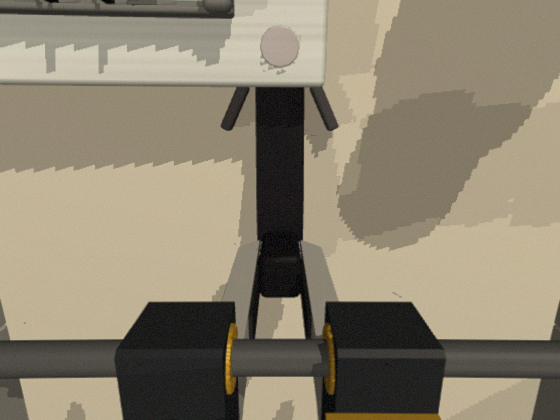

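The wedge is centred in the flare. The ball shows at (218,5), still at its right stop, and the force shows the foot is touched. Push on, slowly.

Call:
jog_arm([
  [[0.001,0,0],0,0.01],
  [[0.001,0,0],0,0.01],
  [[0.001,0,0],0,0.01],
  [[0.001,0,0],0,0.01],
  [[0.001,0,0],0,0.01],
  [[0.001,0,0],0,0.01],
])

```text
time_s: 16.9
ee_pos: [0.5644, -0.0912, 0.0264]
eef_rot: [-3.141, 0.004, 0.133]
force: [-15.9, -2.1, 11.4]
grip_width: 0.02
grip_force: 25.0
```

Call:
jog_arm([
  [[0.001,0,0],0,0.01],
  [[0.001,0,0],0,0.01],
  [[0.001,0,0],0,0.01],
  [[0.001,0,0],0,0.01],
  [[0.001,0,0],0,0.01],
  [[0.001,0,0],0,0.01],
  [[0.001,0,0],0,0.01],
  [[0.001,0,0],0,0.01],
])

```text
time_s: 17.57
ee_pos: [0.5723, -0.0903, 0.0265]
eef_rot: [-3.141, 0.003, 0.133]
force: [-15.8, -2.1, 10.8]
grip_width: 0.0199
grip_force: 25.0
```

```bash
python3 t.py
python3 - <<'E'
from h import *
c=camera('wrist');save(c,'w5.png')
cv2.imwrite('pics/w5c.png',cv2.resize(cv2.imread('pics/w5.png')[:130,0:350],None,fx=2.2,fy=2.2,interpolation=cv2.INTER_CUBIC))
E
```

```text
17.5667 [ 0.5723 -0.0903  0.0265] [-3.1412  0.0035  0.1328] [-15.8205  -2.1112  10.8199]
tip in mouth 0.06286502336822469 -0.00011498115288208875 yawerr -0.0012232873132062005
```

View pics/w5c.png

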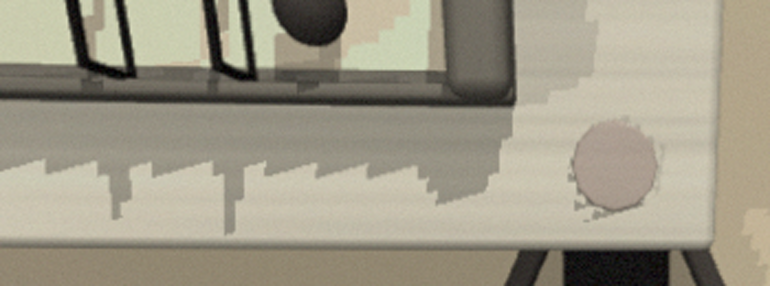

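Picture: the ball is at crop (310,5), the line hoops are around columns 93 and 225 (middle about 159), so the ball is still far to the right. Let it settle, then track it numerically.

Call:
jog_arm([
  [[0.001,0,0],0,0.01],
  [[0.001,0,0],0,0.01],
  [[0.001,0,0],0,0.01],
  [[0.001,0,0],0,0.01],
  [[0.001,0,0],0,0.01],
  [[0.001,0,0],0,0.01],
  [[0,0,0],0,0.01],
  [[0,0,0],0,0.01],
  [[0,0,0],0,0.01],
  [[0,0,0],0,0.01],
  [[0,0,0],0,0.01],
  [[0,0,0],0,0.01],
])

```text
time_s: 18.62
ee_pos: [0.5786, -0.0894, 0.0264]
eef_rot: [-3.141, 0.003, 0.133]
force: [-12.2, -1.9, 8.7]
grip_width: 0.0197
grip_force: 25.0
```

Call:
jog_arm([
  [[0,0,0],0,0.01],
  [[0,0,0],0,0.01],
  [[0,0,0],0,0.01],
  [[0,0,0],0,0.01],
  [[0,0,0],0,0.01],
  [[0,0,0],0,0.01],
  [[0,0,0],0,0.01],
  [[0,0,0],0,0.01],
])

```text
time_s: 19.28
ee_pos: [0.5786, -0.0894, 0.0264]
eef_rot: [-3.141, 0.003, 0.133]
force: [-12.7, -2.2, 8.2]
grip_width: 0.0199
grip_force: 25.0
```

```bash
cat > b.py <<'E'
from h import *
import sys
o=get_obs();c=camera('wrist');save(c,sys.argv[1])
g=cv2.cvtColor(c['image'],cv2.COLOR_RGB2GRAY);m=(g<85).astype(np.uint8)
m[120:]=0;m=cv2.morphologyEx(m,cv2.MORPH_OPEN,cv2.getStructuringElement(cv2.MORPH_ELLIPSE,(13,13)))
n,l,s,ce=cv2.connectedComponentsWithStats(m)
for i in range(1,n): print('blob',s[i],ce[i].round(1),onz(c,ce[i],.045,o))
cv2.imwrite('pics/'+sys.argv[1][:-4]+'c.png',cv2.resize(cv2.imread('pics/'+sys.argv[1])[:130,0:350],None,fx=2.2,fy=2.2,interpolation=cv2.INTER_CUBIC))
E
python3 t.py; python3 b.py w6.png
```

```text
19.2833 [ 0.5786 -0.0894  0.0264] [-3.1413  0.0026  0.1327] [-12.7057  -2.2431   8.1627]
tip in mouth 0.06918745128108247 -0.00011736737175870062 yawerr -0.0012605055102637985
blob [103   1  34  36 939] [119.2  19. ] [ 0.6815 -0.0089  0.045 ]
```

View pics/w6c.png

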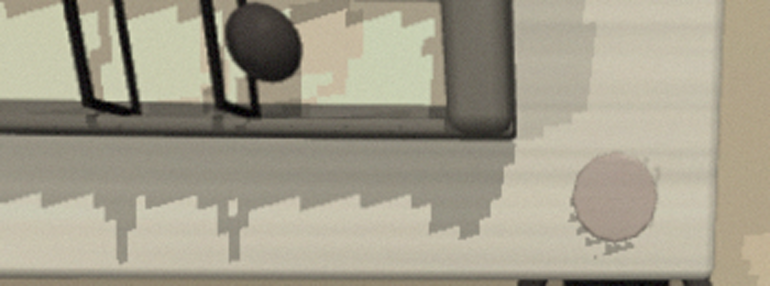

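The ball is at crop (263,42) and the lines' middle is about 165, so it sits roughly 17 mm to the low side. About 20 mm of travel remains; push 16 mm.

Call:
jog_arm([
  [[0.001,0,0],0,0.01],
  [[0.001,0,0],0,0.01],
  [[0.001,0,0],0,0.01],
  [[0.001,0,0],0,0.01],
  [[0.001,0,0],0,0.01],
  [[0.001,0,0],0,0.01],
  [[0.001,0,0],0,0.01],
  [[0.001,0,0],0,0.01],
  [[0,0,0],0,0.01],
])

```text
time_s: 20.08
ee_pos: [0.5865, -0.0883, 0.0264]
eef_rot: [-3.141, 0.003, 0.133]
force: [-12.4, -2.6, 8.6]
grip_width: 0.0201
grip_force: 25.0
```

Call:
jog_arm([
  [[0.001,0,0],0,0.01],
  [[0.001,0,0],0,0.01],
  [[0.001,0,0],0,0.01],
  [[0.001,0,0],0,0.01],
  [[0.001,0,0],0,0.01],
  [[0.001,0,0],0,0.01],
  [[0.001,0,0],0,0.01],
  [[0,0,0],0,0.01],
  [[0,0,0],0,0.01],
  [[0,0,0],0,0.01],
  [[0,0,0],0,0.01],
  [[0,0,0],0,0.01],
])

```text
time_s: 21.08
ee_pos: [0.5935, -0.0874, 0.0264]
eef_rot: [-3.141, 0.003, 0.133]
force: [-12.3, -1.1, 8.5]
grip_width: 0.0194
grip_force: 25.0
```

Call:
jog_arm([
  [[0,0,0],0,0.01],
  [[0,0,0],0,0.01],
  [[0,0,0],0,0.01],
  [[0,0,0],0,0.01],
  [[0,0,0],0,0.01],
  [[0,0,0],0,0.01],
  [[0,0,0],0,0.01],
  [[0,0,0],0,0.01],
  [[0,0,0],0,0.01],
])

```text
time_s: 21.83
ee_pos: [0.5935, -0.0874, 0.0264]
eef_rot: [-3.141, 0.003, 0.133]
force: [-12.4, -1.8, 8.6]
grip_width: 0.02
grip_force: 25.0
```

```bash
python3 t.py; python3 b.py w7.png
```

```text
21.8333 [ 0.5935 -0.0874  0.0264] [-3.1413  0.0026  0.1328] [-12.3791  -1.7924   8.599 ]
tip in mouth 0.0842150004974328 -0.00013150103874806114 yawerr -0.001245166187489155
blob [ 23  20  24  18 301] [34.6 29. ] [0.6876 0.0276 0.045 ]
blob [ 86  22  35  17 391] [102.6  30.7] [ 0.691 -0.     0.045]
blob [  3  24  13  13 121] [ 9. 30.] [0.6857 0.0379 0.045 ]
blob [ 49  24  25  14 257] [60.8 30.3] [0.6887 0.017  0.045 ]
blob [ 75  41  35  36 924] [92.3 58.5] [0.6796 0.0044 0.045 ]
```

View pics/w7c.png

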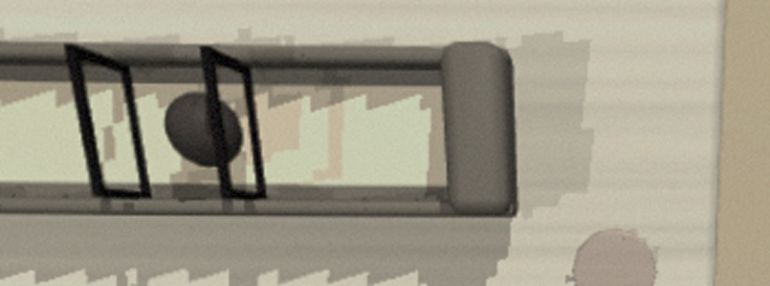

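Run:
```python
from h import *
o=get_obs();c=camera('wrist');X=np.array([.991,.1336]);Y=np.array([-.1336,.991])
def fr(p): d=p[:2]-[.6637,-.0785]; return np.array([d@X,d@Y,p[2]])*1000
s=lambda u,v:(u/2.2,v/2.2)
for n,u in dict(ball=(195,120),ball2=(185,130),Lthick=(86,129),Lthick2=(80,100),Lthin=(139,129),Lthin2=(135,100),Rthick=(221,140),Rthick2=(212,90),Rthin=(255,129),Rthin2=(250,100),RbotL=(228,193),RbotR=(260,195),RtopL=(206,50),RtopR=(245,70),LtopL=(70,48),LtopR=(125,68),LbotL=(97,193),LbotR=(147,195),floor=(330,150),cap=(480,120),rim=(350,55),plate=(620,100)).items():
    print(n,fr(dep(c,s(*u),o)).round(1))
```

```text
ball [26.9 75.5 56.6]
ball2 [25.1 77.3 57. ]
Lthick [24.9 93.5 59. ]
Lthick2 [29.6 93.8 58.6]
Lthin [26.9 93.3 43.2]
Lthin2 [31.9 92.6 44.1]
Rthick [23.3 70.3 58.9]
Rthick2 [31.2 70.1 59.9]
Rthin [27.  70.6 43.9]
Rthin2 [32.3 71.2 42.9]
RbotL [14.5 70.5 58.6]
RbotR [14.7 70.2 46.1]
RtopL [37.5 70.4 59.5]
RtopR [37.1 70.4 45.2]
LtopL [37.6 93.4 59.3]
LtopR [37.2 92.7 45.4]
LbotL [14.3 93.4 59.4]
LbotR [14.6 92.4 45.9]
floor [23.4 56.8 42.8]
cap [27.5 25.  53.9]
rim [38.9 49.  49.4]
plate [33.3 -0.8 37.9]
```

From the range data the lines are at y 70.4 and 93.2 (centre 81.8) and the ball is at about 77, which is +4.8 mm. Push 6 mm.

Call:
jog_arm([
  [[0.001,0,0],0,0.01],
  [[0.001,0,0],0,0.01],
  [[0.001,0,0],0,0.01],
  [[0.001,0,0],0,0.01],
  [[0.001,0,0],0,0.01],
  [[0.001,0,0],0,0.01],
  [[0,0,0],0,0.01],
  [[0,0,0],0,0.01],
  [[0,0,0],0,0.01],
  [[0,0,0],0,0.01],
  [[0,0,0],0,0.01],
  [[0,0,0],0,0.01],
])

```text
time_s: 22.93
ee_pos: [0.5995, -0.0866, 0.0264]
eef_rot: [-3.141, 0.003, 0.133]
force: [-11.6, -2.1, 7.9]
grip_width: 0.0197
grip_force: 25.0
```

Call:
jog_arm([
  [[0,0,0],0,0.01],
  [[0,0,0],0,0.01],
  [[0,0,0],0,0.01],
  [[0,0,0],0,0.01],
  [[0,0,0],0,0.01],
  [[0,0,0],0,0.01],
  [[0,0,0],0,0.01],
  [[0,0,0],0,0.01],
  [[0,0,0],0,0.01],
  [[0,0,0],0,0.01],
  [[0,0,0],0,0.01],
  [[0,0,0],0,0.01],
])

```text
time_s: 23.93
ee_pos: [0.5995, -0.0867, 0.0264]
eef_rot: [-3.141, 0.003, 0.133]
force: [-12.1, -2.2, 7.9]
grip_width: 0.0199
grip_force: 25.0
```

Call:
jog_arm([
  [[0,0,0],0,0.03],
  [[0,0,0],0,0.045],
  [[0,0,0],0,0.045],
  [[0,0,0],0,0.045],
  [[0,0,0],0,0.045],
  [[0,0,0],0,0.045],
  [[0,0,0],0,0.045],
  [[0,0,0],0,0.045],
  [[0,0,0],0,0.045],
  [[0,0,0],0,0.045],
  [[0,0,0],0,0.045],
  [[0,0,0],0,0.045],
])

```text
time_s: 24.93
ee_pos: [0.6005, -0.0864, 0.0264]
eef_rot: [3.142, 0.0, 0.133]
force: [-0.6, -0.2, 0.2]
grip_width: 0.0448
grip_force: 0.0
```

```bash
cat > l.py <<'E'
from h import *
o=get_obs();c=camera('wrist');save(c,'l%.0f.png'%(o['time_s']*10));T=W(c,o);print(o['time_s'],o['ee_pos'],o['force'])
X=np.array([.991,.1336]);Y=np.array([-.1336,.991])
g=cv2.cvtColor(c['image'],cv2.COLOR_RGB2GRAY)
P=[]
for v in range(5,170):
    for u in range(0,240):
        if g[v,u]<90 and c['range_z'][v,u]>0:
            p=dep(c,(u,v),o);d=p[:2]-[.6637,-.0785];P.append([d@X*1e3,d@Y*1e3,p[2]*1e3,u,v])
P=np.array(P);k=(P[:,0]>17)&(P[:,0]<36)&(P[:,1]>40)&(P[:,1]<115)
q=P[k];h,e=np.histogram(q[:,1],bins=np.arange(40,116,1.));print(dict(zip(e[h>3].astype(int).tolist(),h[h>3].tolist())))
# ball: points on a sphere, r 6.5
from scipy.optimize import least_squares
b=q[(q[:,2]>49.5)&(q[:,2]<57.9)]
med=np.median(b[:,:3],axis=0);b=b[np.linalg.norm(b[:,:3]-med,axis=1)<7]
r=least_squares(lambda p:np.linalg.norm(b[:,:3]-p,axis=1)-6.5,med-[0,0,5],loss='soft_l1');print('ball centre',r.x,len(b),r.cost)
E
python3 l.py
```

```text
24.9333 [ 0.6005 -0.0864  0.0264] [-0.5909 -0.1646  0.1958]Traceback (most recent call last):
  File "l.py", line 11, in <module>
    q=P[k];h,e=np.histogram(q[:,1],bins=np.arange(40,116,1.));print(dict(zip(e[h>3].astype(int).tolist(),h[h>3].tolist())))
                                                                             ~^^^^^
IndexError: boolean index did not match indexed array along axis 0; size of axis is 76 but size of corresponding boolean axis is 75
```

```bash
sed -i 's/e\[h>3\]/e[:-1][h>3]/' l.py; python3 l.py
```

```text
24.9833 [ 0.6005 -0.0864  0.0264] [-0.6131 -0.2999 -0.0211]
{44: 5, 48: 4, 50: 4, 58: 4, 60: 5, 64: 4, 69: 24, 70: 219, 71: 206, 72: 18, 75: 17, 76: 74, 77: 100, 78: 108, 79: 114, 80: 108, 81: 95, 82: 80, 83: 71, 84: 63, 85: 40, 86: 24, 87: 9, 92: 77, 93: 251, 94: 139, 95: 4, 97: 4, 101: 5, 108: 4}
ball centre [26.0486 82.5624 50.7003] 829 96.76442142303821
```

The ball lies between the lines at about 0 ± 1 mm with the wedge released. Lift clear and check.

Call:
jog_arm([
  [[0,0,-0.006],0,0.045],
  [[0,0,-0.012],0,0.045],
  [[0,0,-0.02],0,0.045],
  [[0,0,-0.03],0,0.045],
  [[0,0,-0.03],0,0.045],
  [[-0.02,0,-0.02],0,0.045],
  [[0,0,0],0,0.045],
  [[0,0,0],0,0.045],
  [[0,0,0],0,0.045],
  [[0,0,0],0,0.045],
  [[0,0,0],0,0.045],
  [[0,0,0],0,0.045],
])

```text
time_s: 26.03
ee_pos: [0.5806, -0.0889, 0.1435]
eef_rot: [-3.141, 0.001, 0.133]
force: [-0.4, -0.1, 0.3]
grip_width: 0.045
grip_force: 0.0
```

```bash
python3 l.py; ls -t pics|head -1; cp pics/$(ls -t pics|head -1) pics/final.png
```

```text
26.0333 [ 0.5806 -0.0889  0.1435] [-0.415  -0.068   0.3324]
{69: 5, 70: 66, 71: 57, 72: 6, 76: 25, 77: 29, 78: 27, 79: 27, 80: 33, 81: 29, 82: 26, 83: 28, 84: 25, 85: 20, 86: 14, 87: 7, 92: 4, 93: 76, 94: 48, 98: 6}
ball centre [26.2664 82.4385 50.8026] 258 29.751587393815054
l260.png
```

View pics/final.png

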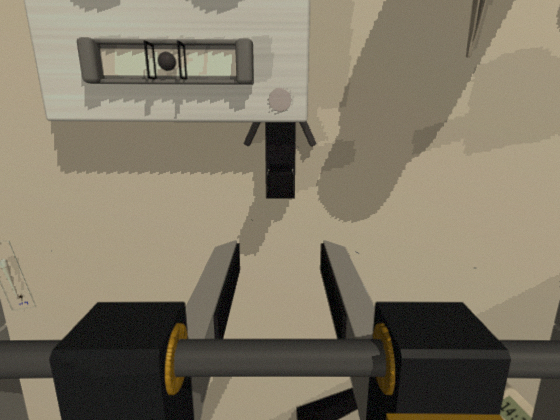

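The ball at (167,61) sits centred between the lines at columns 150 and 183. The wedge lies straight in the channel at (280,160), and the gripper is clear of everything.

```bash
python3 -c "
from station import *
print(hand_in())"
```

```text
the job is handed in; nothing more can be done
None
```

The job is handed in: the wedge lies flat under the foot carrying the plate, and the ball rests within about 1 mm of the middle between the lines. The gripper is open and clear, at about 26 s of the 67 s allowed. The hand-in returned no verdict.

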